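Put the bench things back into their fitted holders

ROBOT

A 6-joint arm with a two-finger parallel gripper is mounted at the origin on a cart in front of the work surface, level with it; the furniture and walls round the work are solid. World frame = base frame: x ahead of the robot, y to its left, z up, the work surface at z = 0. Lengths are in mm, angles in degrees, forces in N, time in s.
With the tool pointing down it reaches from about 325 to 925 mm from the base axis. Payload 3.1 kg.
Tool frame: the origin (TCP) lies at the very end of the fingers, on their centre line; the grasp point (between the pads) lies grasp_offset behind it (grasp_offset is the distance from the TCP to the grasp point, in mm); z points along the fingers, x is the direction in which the jaws open and shut, and the axes are right-handed (so a half turn about z gives the same grasp; the last joint's range is limited). The gripper opens to 85 mm and grips with 20 to 120 N. Pads are 22 mm wide; open, the fingers measure 114 mm over their backs; the gripper's body (76 mm by 85 mm) begins 54 mm behind the grasp point. The pads swing forward as they close: fully open they stand 13 mm farther back than shut.
Start: joints at [39.981, 12.427, 92.441, -0, 75.132, -6.429], TCP at [430.929, 452.702, 231.3] pointing down, gripper open.
Joint ranges: [-157.48, 157.48], [-44.54, 120.13], [17.64, 146.25], [-64.5, 244.5], [7.68, 150.69], [-147.95, 147.95]. Speed limits (degrees/s): [159.86, 159.86, 180, 180, 180, 180].

INTERFACE

Orientations are given as [roll, pitch, yaw] about the fixed x, y, z axes, in that order (R = Rz(yaw) Ry(pitch) Rx(roll)).
In Python, from station import * gives the robot as it stands. Calls block until the motion is done:
- goto(position, orientation): joint-space move of the TCP to a pose.
- move_l(position, attitude=None, speed=150): straight line of the TCP; attitude=None keeps the orientation; speed is the mean speed in mm/s.
- move_j(angles): joint-space move.
- grip(opening, squeeze=None): finger opening in mm; squeeze is the grip in N (None keeps the last); returns when the fingers have stopped.
- wait(seconds).
- solve_ik(position, orientation): joint angles nearest the present ones, or None.
- get_obs(): the state.
- get_image(name): name is "scene" or "top" or "wrist"; returns the picture (400x640x3 uint8, red, green, blue); there is no depth.
- get_calibration(name): a dict with "fx", "fy", "cx", "cy" (pixels), "R" (3x3) and "t" (3): a world point X has camera coordinates R X + t; the wrist camera has in their place "mount" (4x4, takes a point from camera to tool coordinates, whose origin is the TCP and whose axes are the tool frame's). Camera axes: x right, y down, z forward; pixel columns grow to the right and rows downward; lengths in mm; the calibration is good to about 2 mm. The wrist camera is an equidistant fisheye: a pixel r from the principal point sees the ray r / f radians off the axis. A picture is of the moment at which its call begins: read the wrist's pose just before it. get_calibration takes no time and is no camera call.
A pose or a line that the arm cannot do raises Unreachable and nothing moves.
- sign_off(): hands the job in, once; it reports no verdict.
Trained networks look in the newest picture that a camera, given by its name, has taken for a name from the list of things; names that differ only in an ending like _2 or _b are one class to them, and where a whole thing is asked for, a point or a joint stands for the part that bears it (a point fixed in the world has none). Each returns a list of dicts, best first, with "score" (0 to 1); they miss things now and then, are a little off and sometimes report something else, mostly with a low value. They report only what shows in the picture. A call takes as long as a camera call. They do not tell look-alikes from the thing itself.
- spot_in(name, camera): "extent" ([centre column, centre row, width, height] in pixels, round what is visible of it).
- regions_of(name, camera): "region" (400x640 bool, what is visible of it) and "extent" ([centre column, centre row, width, height] in pixels, round what is visible of it).
The state is a dict: "t": time; "joint_pos": joint angles; "qvel": joint speeds; "effort": joint torques, N m; "tcp_pos": TCP position; "ee_rot": TCP orientation; "wrist_force": force on the tool from outside, world axes, zero at the start; "moment": the same for the moment, N m; "grip_width": finger opening in mm.
Only numpy, scipy, OpenCV 4.12 (cv2) and the standard library are available. Lean on these libraries where they do the work, as an engineer would, in place of code of your own. Each camera call takes 0.05 s, during which the arm holds its last target. There are 200 camera calls.

TASK

Put the large bottle, the microscope objective, the small carton and the battery each back into the holder on the bench that is shaped for it, standing or lying fully home on the holder's floor as they stand or lie now. The carton belongs in the sprung lift tray: seat it there and push it down until the lift catches and stays down. Leave the smaller bottle standing where it is, and let go of everything at the end.

Things in the scene. Friction and masses are not known exactly. Their poses are not given: they have to be found in the camera images.
- large_bottle: large round bottle with a black cap and a green-banded label, standing; 52 mm diameter, 112 mm high (straight body up to about 75 mm; hold it by the body, below the shoulder); 0.09-0.18 kg. Origin: centre of the underside, z up
- objective: spare microscope objective, a white turned piece with a thin green ring, standing on its thread; 28 mm greatest diameter, 45 mm high, tapering towards the top; 0.14 kg. Origin: centre of the underside, z up
- carton: small white and maroon carton lying flat; 50 mm (own x) by 74 mm (own y) by 32 mm high; about 0.06 kg. Origin: centre of the underside, z up
- cell: battery, red and white, lying on its side (it does not roll); 15 mm wide (own x), 50 mm long (own y), 15 mm high. Origin: centre of the underside, z up
- small_bottle: smaller round bottle with a blue cap and pink contents, standing; 44 mm diameter, 88 mm high. It has no holder and stays: it must not be moved by more than 40 mm or knocked over. Origin: centre of the underside, z up
- bottle_block: fixed grey square block, 90 x 90 mm, 30 mm high, with one large round well of 64 mm diameter, 24 mm deep, for the large bottle; floor of the well 6 mm above the origin. Origin: centre of the underside, z up; the well is centred on it
- objective_block: fixed grey square block, 64 x 64 mm, 20 mm high, with one small round well of 40 mm diameter, 14 mm deep, for the objective; floor of the well 6 mm above the origin. Origin: centre of the underside, z up; the well is centred on it
- cell_block: fixed low grey block, 45 mm (own x) by 84 mm (own y), 11 mm high, with a narrow rectangular recess, 27 mm (own x) by 62 mm (own y), 5 mm deep, for the battery; floor of the recess 6 mm above the origin. Origin: centre of the underside, z up; the recess is centred on it
- lift_frame: fixed grey lift frame, 88 (own x) by 112 (own y) by 14 mm high, round a bare metal tray that stands proud; a steel catch, 29 mm high, stands at the +y end, y 56 to 68 mm. Tray: lip 5 mm high round a flat floor 62 (own x) by 86 mm (own y), centred on the origin, for the carton, long side along y; floor 32 mm above the origin when up, 21 mm caught down. Origin: centre of the underside, z up
- lift (a joint): how far the lift tray has sunk: 0 m up, 0.013 m at the lower stop. A push of 5 to 6 N sinks it; let go before about 0.011 it springs up again, pushed on to the stop the catch snaps over it and it stays down at about 0.0105. The carton's own weight does not sink it
Mind the look-alikes: they are no part of the job. What is shaped like the large_bottle but purple is not meant.

How it is judged:
By the outcome, as a careful person would: the job done as asked, in the order asked, and still so for the second after the job is handed in, with the robot touching nothing.
It also fails if it takes over 112 s, if anything falls off the work surface, if the arm or the gripper's body presses on something with over 40 N, if the wrist force passes 120 N, or if a joint passes its speed limit or range.

## Working session

There is one attempt and no reset: what is moved stays moved. The work goes in short steps, each a Python script; the robot and the scene stay as the last script left them, time stands still between calls to the robot, and variables do not carry over. Pictures are saved under pics/ and viewed, about 12 in all and at most 16, crops included, and the job is handed in when it is done.

```bash
mkdir -p pics; ls
python3 - <<'E'
from station import *
import cv2, numpy as np
o=get_obs(); print(o)
for c in ("scene","top"):
    k=get_calibration(c); print(c,{a:np.round(b,3).tolist() for a,b in k.items()})
    im=get_image(c); cv2.imwrite(f"pics/{c}0.png",im[:,:,::-1])
    for n in "large_bottle objective carton cell small_bottle bottle_block objective_block cell_block lift_frame".split():
        print(n,[(round(d['score'],2),np.round(d['extent']).tolist()) for d in spot_in(n,c)][:4])
k=get_calibration("wrist");print({a:np.round(b,3).tolist() for a,b in k.items()})
im=get_image("wrist"); cv2.imwrite("pics/wrist0.png",im[:,:,::-1])
try: print(grasp_offset)
except Exception as e: print(e)
E
```

```text
pics
{'t': 0.0, 'joint_pos': array([ 3.99821760e+01,  1.24766150e+01,  9.25301422e+01,  1.09478199e-03,
        7.51319316e+01, -6.42807138e+00]), 'qvel': array([ 0.07692576, -0.1212813 , -0.0534511 , -0.07818193, -0.00044201,
       -0.00255032]), 'effort': array([ 3.42167077e-04, -3.96848989e+01, -3.03851724e+01, -9.62215677e-05,
        9.79655626e-03, -1.38553992e-05]), 'tcp_pos': array([430.26947479, 452.17292976, 229.95465713]), 'ee_rot': array([-1.79983422e+02,  1.37698560e-01,  4.64099851e+01]), 'wrist_force': array([ 0.12229929, -0.24095791,  0.60950889]), 'moment': array([ 0.02367238, -0.02112625,  0.022508  ]), 'grip_width': 85.58142140646521}
scene {'fx': 494.461, 'fy': 494.461, 'cx': 325.246, 'cy': 200.84, 'R': [[-0.975, 0.221, -0.002], [0.163, 0.712, -0.683], [-0.149, -0.667, -0.73]], 't': [534.131, -34.671, 1250.94]}
large_bottle [(0.8, [262.0, 145.0, 28.0, 45.0]), (0.61, [342.0, 122.0, 17.0, 43.0])]
objective [(0.7, [353.0, 167.0, 13.0, 17.0])]
carton [(0.93, [392.0, 258.0, 36.0, 38.0])]
cell [(0.56, [377.0, 214.0, 12.0, 18.0])]
small_bottle [(0.95, [412.0, 319.0, 24.
[... 393 characters left out ...]
: [-7.724, 528.087, 909.693]}
large_bottle [(0.82, [445.0, 239.0, 32.0, 26.0]), (0.7, [424.0, 152.0, 30.0, 29.0])]
objective [(0.61, [381.0, 239.0, 13.0, 12.0])]
carton [(0.75, [265.0, 239.0, 34.0, 27.0])]
cell [(0.61, [318.0, 239.0, 14.0, 1.0])]
small_bottle [(0.73, [199.0, 231.0, 28.0, 20.0])]
bottle_block [(0.96, [281.0, 189.0, 40.0, 40.0])]
objective_block [(0.8, [426.0, 189.0, 28.0, 25.0])]
cell_block [(0.21, [382.0, 237.0, 12.0, 14.0])]
lift_frame [(0.82, [355.0, 188.0, 51.0, 37.0])]
{'fx': 309.707, 'fy': 309.707, 'cx': 316.786, 'cy': 204.613, 'mount': [[1.0, -0.0, 0.001, -0.027], [0.0, 0.961, 0.275, -69.814], [-0.001, -0.275, 0.961, -144.205], [0.0, 0.0, 0.0, 1.0]]}
18.700000000000003
```

Run:
```python
import cv2, numpy as np
a=cv2.imread("pics/top0.png")
cv2.imwrite("pics/top0z.png",cv2.resize(a[120:320,140:480],(800,470),interpolation=cv2.INTER_CUBIC))
b=cv2.imread("pics/scene0.png")
cv2.imwrite("pics/scene0z.png",cv2.resize(b[80:380,180:480],(600,600),interpolation=cv2.INTER_CUBIC))
```

```text
(no output)
```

View pics/top0z.png

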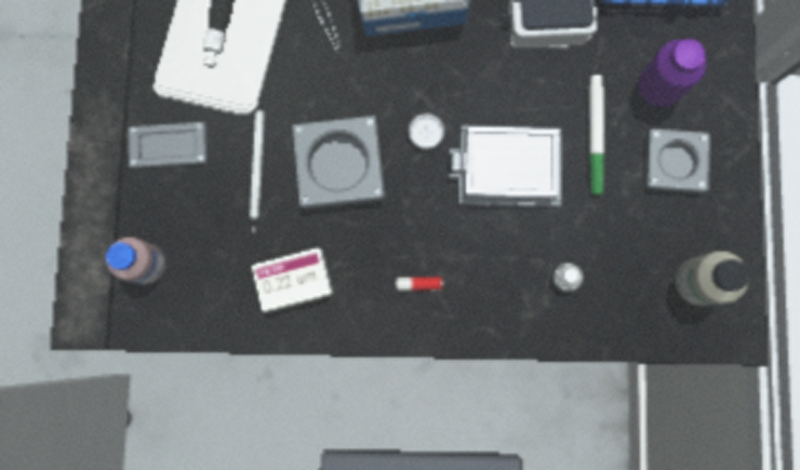

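View pics/scene0z.png

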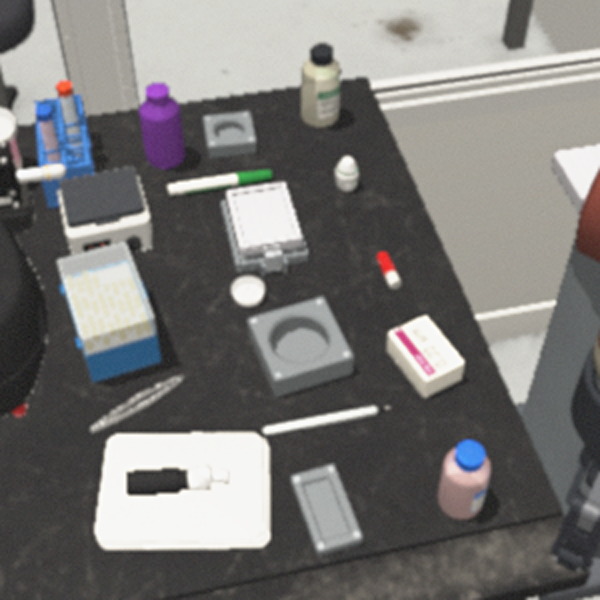

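The top view shows (in zoomed pixels) the large bottle at (715,278), the objective at (568,277), the cell at (419,283), the carton at (291,280) and the small bottle at (135,260). The holders are the bottle block (338,162), the objective block (679,159), the cell block (168,144) and the lift tray (511,163), with its catch on the left, towards +y. The purple bottle is the decoy. I'll triangulate all of these from both views.

```bash
cat > h.py <<'E'
from station import *
import numpy as np, cv2
from scipy.spatial.transform import Rotation as Ro
def ray(c,uv,obs=None):
    k=get_calibration(c); x=(uv[0]-k['cx'])/k['fx']; y=(uv[1]-k['cy'])/k['fy']
    if c=='wrist':
        r=np.hypot(x,y); d=np.array([x*np.sin(r)/max(r,1e-9),y*np.sin(r)/max(r,1e-9),np.cos(r)])
        M=np.array(k['mount']); R=Ro.from_euler('xyz',obs['ee_rot'],degrees=True).as_matrix()
        return R@M[:3,3]+obs['tcp_pos'], R@M[:3,:3]@d
    R=np.array(k['R']); d=R.T@[x,y,1]; return -R.T@np.array(k['t']), d/np.linalg.norm(d)
def onz(c,uv,z,obs=None):
    o,d=ray(c,uv,obs); return o+d*(z-o[2])/d[2]
def tri(rays):
    A=np.zeros((3,3));b=np.zeros(3)
    for o,d in rays:
        P=np.eye(3)-np.outer(d,d)/(d@d); A+=P;b+=P@o
    X=np.linalg.solve(A,b); return X,[round(float(np.linalg.norm(np.cross(X-o,d))),1) for o,d in rays]
def proj(c,X,obs=None):
    k=get_calibration(c); X=np.asarray(X,float)
    if c=='wrist':
        M=np.array(k['mount']); R=Ro.from_euler('xyz',obs['ee_rot'],degrees=True).as_matrix()
        p=M[:3,:3].T@(R.T@(X-obs['tcp_pos'])-M[:3,3]); t=np.arctan2(np.hypot(p[0],p[1]),p[2]); s=t/np.hypot(p[0],p[1])
        return np.array([k['fx']*p[0]*s+k['cx'],k['fy']*p[1]*s+k['cy']])
    p=np.array(k['R'])@X+k['t']; return np.array([k['fx']*p[0]/p[2]+k['cx'],k['fy']*p[1]/p[2]+k['cy']])
def down(yaw): return [180,0,yaw]
def shot(name):
    o=get_obs(); im=get_image('wrist'); cv2.imwrite(f'pics/{name}.png',im[:,:,::-1]); return o,im
E
python3 - <<'E'
from h import *
T=lambda x,y:(140+x/2.353,120+y/2.35)
S=lambda x,y:(180+x/2,80+y/2)
P={'lb cap':(T(729,272),S(321,52),112),'obj top':(T(568,268),S(347,160),45),
'carton':[(T(253,266),S(388,353),32),(T(321,249),S(428,319),32),(T(331,292),S(463,355),32),(T(265,311),S(424,385),32)],
'cell':[(T(397,283),S(394,278),10),(T(442,283),S(384,257),10)],
'sb cap':(T(121,255),S(469,452),88),
'bb':[(T(294,126),S(280,392),30),(T(375,117),S(249,322),30),(T(382,198),S(322,299),30),(T(302,207),S(352,350),30)],
'ob':[(T(651,129),S(207,148),20),(T(709,131),S(203,116),20),(T(708,190),S(251,113),20),(T(648,189),S(256,147),20)],
'cb':[(T(130,126),S(321,550),11),(T(204,123),S(292,475),11),(T(206,161),S(333,466),11),(T(131,166),S(361,540),11)],
'tray':[(T(467,127),S(239,247),37),(T(559,129),S(225,190),37),(T(560,196),S(281,184),37),(T(464,196),S(305,238),37)]}
for n,v in P.items():
    for a in (v if isinstance(v,list) else [v]):
        X,e=tri([ray('top',a[0]),ray('scene',a[1])]); print(n,a[2],X.round(),e,'top@z',onz('top',a[0],a[2]).round()[:2],'scene@z',onz('scene',a[1],a[2]).round()[:2])
E
```

```text
lb cap 112 [ 441. -298.  111.] [1.7, 1.7] top@z [ 442. -298.] scene@z [ 440. -295.]
obj top 45 [ 444. -150.   51.] [3.6, 3.6] top@z [ 448. -152.] scene@z [ 439. -154.]
carton 32 [461. 168.  61.] [20.6, 20.6] top@z [444. 181.] scene@z [472. 140.]
carton 32 [443. 115.  59.] [20.5, 20.5] top@z [463. 109.] scene@z [415. 105.]
carton 32 [398. 114. -18.] [25.7, 25.7] top@z [418.  97.] scene@z [394. 160.]
carton 32 [415. 166. -12.] [19.0, 19.0] top@z [396. 166.] scene@z [447. 188.]
cell 10 [430.  28.  18.] [0.0, 0.0] top@z [430.  28.] scene@z [427.  21.]
cell 10 [430. -20.   4.] [2.5, 2.5] top@z [432. -21.] scene@z [429. -14.]
sb cap 88 [447. 304.  87.] [0.6, 0.6] top@z [447. 304.] scene@z [447. 305.]
bb 30 [598. 149.  14.] [4.8, 4.8] top@z [598. 145.] scene@z [595. 162.]
bb 30 [610.  57.  24.] [2.0, 2.0] top@z [610.  56.] scene@z [609.  63.]
bb 30 [521.  46.  26.] [0.1, 0.1] top@z [520.  46.] scene@z [522.  49.]
bb 30 [509. 131.  36.] [0.8, 0.8] top@z [509. 132.] scene@z [508. 126.]
ob 20 [ 606. -249.   17.] [0.7, 0.7] top@z [ 606. -248.] scene@z [ 606. -245.]
ob 20 [ 602. -310.   22.] [2.2, 2.2] top@z [ 605. -312.] scene@z [ 600. -311.]
ob 20 [ 536. -309.   17.] [2.9, 2.9] top@z [ 539. -309.] scene@z [ 535. -303.]
ob 20 [ 540. -247.    8.] [0.6, 0.6] top@z [ 538. -244.] scene@z [ 542. -232.]
cb 11 [596. 332.  13.] [2.7, 2.7] top@z [599. 331.] scene@z [593. 332.]
cb 11 [603. 249.  12.] [0.8, 0.8] top@z [604. 249.] scene@z [602. 249.]
cb 11 [560. 245.   7.] [1.3, 1.3] top@z [561. 244.] scene@z [560. 248.]
cb 11 [554. 329.   6.] [0.7, 0.7] top@z [553. 327.] scene@z [554. 331.]
tray 37 [600. -45.  36.] [0.0, 0.0] top@z [599. -45.] scene@z [600. -44.]
tray 37 [ 599. -144.   36.] [0.6, 0.6] top@z [ 599. -144.] scene@z [ 599. -143.]
tray 37 [ 527. -146.   29.] [0.1, 0.1] top@z [ 526. -145.] scene@z [ 529. -138.]
tray 37 [522. -42.  37.] [1.5, 1.5] top@z [523. -42.] scene@z [521. -41.]
```

Run:
```python
from h import *
import pickle
N="large_bottle objective carton cell small_bottle bottle_block objective_block cell_block lift_frame".split()
S={}
for n,p in (('w1',[470,140,220]),('w2',[450,-200,220])):
    goto(p,down(90)); wait(0.2); o,im=shot(n); S[n]=o
    print(n,o['t'],o['tcp_pos'].round(1),o['ee_rot'].round(2))
    for m in N: print(m,[(round(d['score'],2),np.round(d['extent']).tolist()) for d in spot_in(m,'wrist')][:3])
pickle.dump(S,open('obs.pkl','wb'))
```

```text
w1 2.45 [470.2 140.8 220.1] [ 1.7998e+02 -1.0000e-02  9.0070e+01]
large_bottle [(0.9, [26.0, 172.0, 53.0, 45.0]), (0.66, [68.0, 307.0, 54.0, 57.0])]
objective [(0.65, [94.0, 160.0, 31.0, 21.0])]
carton [(0.89, [316.0, 147.0, 77.0, 61.0]), (0.34, [203.0, 148.0, 39.0, 12.0])]
cell [(0.8, [203.0, 147.0, 42.0, 12.0]), (0.3, [144.0, 252.0, 74.0, 60.0])]
small_bottle [(0.9, [462.0, 168.0, 58.0, 47.0])]
bottle_block [(0.94, [276.0, 251.0, 87.0, 85.0]), (0.52, [97.0, 163.0, 30.0, 25.0])]
objective_block [(0.73, [318.0, 148.0, 76.0, 62.0]), (0.67, [62.0, 247.0, 36.0, 44.0])]
cell_block [(0.74, [275.0, 252.0, 86.0, 85.0]), (0.71, [426.0, 259.0, 59.0, 40.0])]
lift_frame [(0.61, [151.0, 245.0, 88.0, 72.0])]
w2 4.4333 [ 450.4 -199.   220. ] [ 1.7999e+02 -1.0000e-02  9.0110e+01]
large_bottle [(0.88, [217.0, 181.0, 71.0, 65.0]), (0.75, [267.0, 328.0, 42.0, 39.0])]
objective [(0.96, [355.0, 172.0, 26.0, 29.0])]
carton [(0.69, [556.0, 174.0, 48.0, 49.0])]
cell [(0.97, [478.0, 166.0, 35.0, 9.0])]
small_bottle [(0.88, [620.0, 190.0, 40.0, 33.0]), (0.28, [557.0, 173.0, 47.0, 49.0])]
bottle_block [(0.94, [516.0, 259.0, 63.0, 76.0])]
objective_block [(0.89, [256.0, 272.0, 54.0, 55.0])]
cell_block [(0.82, [587.0, 257.0, 40.0, 29.0])]
lift_frame [(0.81, [399.0, 263.0, 95.0, 74.0]), (0.56, [587.0, 256.0, 36.0, 30.0])]
```

View pics/w1.png

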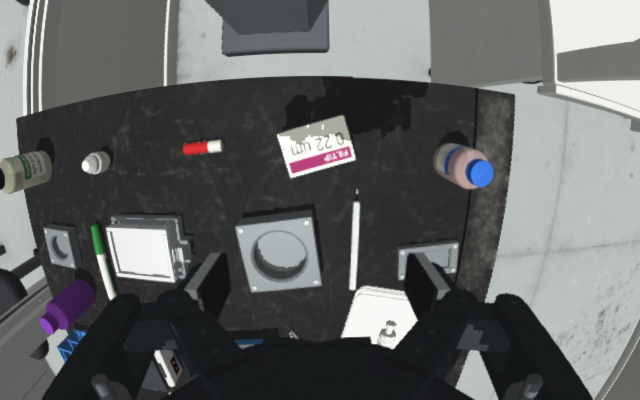

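View pics/w2.png

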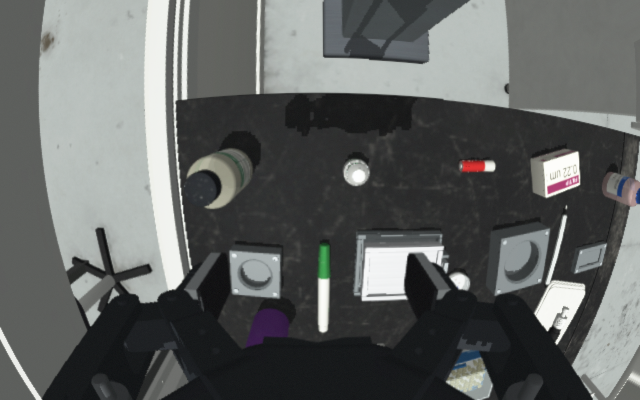

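Wrist w1 shows the carton top corners (277,133), (340,116), (355,158), (291,178), the bottle block (236–321, 208–293), the cell (184–221, 147) and the cell block (398–458, 241–280). Wrist w2 shows the large bottle cap (200,190), objective top (355,176), objective block (230–283, 244–297) and tray (362–442, 246–301). The purple decoy is just beyond the objective block.

```bash
python3 - <<'E'
from h import *
import pickle
S=pickle.load(open('obs.pkl','rb'))
T=lambda x,y:(140+x/2.353,120+y/2.35)
Q=[('w1','carton',32,[(277,133),(340,116),(355,158),(291,178)]),('w1','bb',30,[(236,226),(310,208),(322,281),(245,293)]),
('w1','cell',10,[(184,150),(221,145)]),('w2','cell',10,[(461,166),(495,166)]),('w2','lb',112,[(200,190)]),('w2','obj',45,[(355,177)]),
('w2','ob',20,[(230,248),(280,244),(283,293),(233,297)]),('w2','bb',30,[(496,228),(551,223),(541,288),(487,294)]),('w2','carton',32,[(532,158),(577,151),(580,184),(537,197)]),
('w2','tray',37,[(362,246),(440,246),(442,301),(364,301)])]
for w,n,z,ps in Q:
    X=np.array([onz('wrist',p,z,S[w]) for p in ps])[:,:2]; print(w,n,X.round().tolist(),'mean',X.mean(0).round(1), 'yaw',[round(float(np.degrees(np.arctan2(*(X[1]-X[0])[::-1]))),1)] if len(X)>1 else '')
print('lb tri',tri([ray('wrist',(200,190),S['w2']),ray('top',T(729,272)),ray('scene',(340.5,106))]))
print('obj tri',tri([ray('wrist',(355,177),S['w2']),ray('top',T(568,268)),ray('scene',(353.5,160))]))
print('purple tri',tri([ray('top',T(689,54)),ray('scene',(258.5,125))]))
E
python3 - <<'E'
import cv2
a=cv2.imread("pics/w1.png");b=cv2.imread("pics/w2.png")
import numpy as np
z=lambda i,x,y,w,h:cv2.resize(i[y:y+h,x:x+w],(400,300),interpolation=cv2.INTER_CUBIC)
cv2.imwrite("pics/m1.png",np.vstack([np.hstack([z(b,310,120,120,90),z(b,340,220,120,90)]),np.hstack([z(a,390,210,120,90),z(b,180,140,120,90)])]))
E
```

```text
w1 carton [[416.0, 98.0], [398.0, 166.0], [443.0, 182.0], [465.0, 113.0]] mean [430.6 139.8] yaw [105.1]
w1 bb [[522.0, 46.0], [500.0, 133.0], [594.0, 148.0], [615.0, 49.0]] mean [557.9  94. ] yaw [104.3]
w1 cell [[433.0, -21.0], [429.0, 28.0]] mean [431.    3.8] yaw [94.6]
w2 cell [[432.0, -19.0], [430.0, 32.0]] mean [430.7   6.4] yaw [92.5]
w2 lb [[440.0, -301.0]] mean [ 439.7 -301.3] yaw 
w2 obj [[442.0, -159.0]] mean [ 441.7 -158.5] yaw 
w2 ob [[536.0, -307.0], [529.0, -243.0], [599.0, -243.0], [609.0, -311.0]] mean [ 568.1 -275.9] yaw [96.0]
w2 bb [[508.0, 35.0], [503.0, 137.0], [612.0, 153.0], [609.0, 45.0]] mean [557.9  92.5] yaw [92.5]
w2 carton [[413.0, 78.0], [396.0, 168.0], [444.0, 186.0], [465.0, 97.0]] mean [429.5 132. ] yaw [100.3]
w2 tray [[524.0, -146.0], [527.0, -49.0], [608.0, -31.0], [601.0, -139.0]] mean [564.9 -91.2] yaw [88.6]
lb tri (array([ 440.27939749, -300.08380316,  109.14946181]), [2.2, 2.3, 2.2])
obj tri (array([ 443.02888484, -155.01162398,   44.09795949]), [3.5, 5.7, 4.1])
purple tri (array([ 661.16710847, -264.66805983,  111.55210377]), [1.1, 1.1])
```

View pics/m1.png

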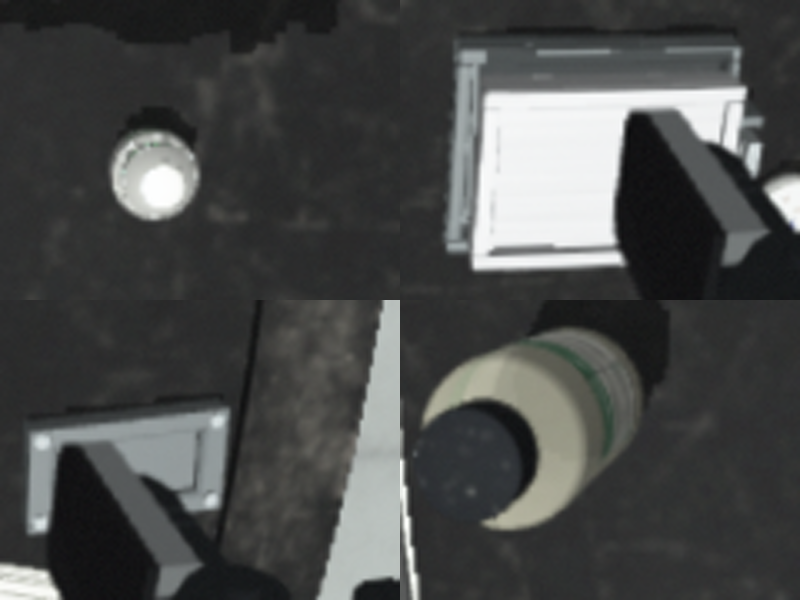

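```bash
cat >> h.py <<'E'
def pick(xy,yaw,z,open_,force,zup,pre=None):
    if pre is not None: grip(open_)
    goto([xy[0],xy[1],z+110],down(yaw)); move_l([xy[0],xy[1],z],speed=180); g=grip(0,force)
    w=get_obs()['grip_width']; move_l([xy[0],xy[1],zup],speed=200); o=get_obs()
    print('picked t',round(o['t'],1),'width',round(w,1),round(o['grip_width'],1),'tcp',o['tcp_pos'].round(1),'F',o['wrist_force'].round(1))
def lower(xy,zs,speed=60,lim=8):
    f0=get_obs()['wrist_force'][2]
    for z in zs:
        move_l([xy[0],xy[1],z],speed=speed); o=get_obs(); df=o['wrist_force']-[0,0,f0]
        print('z',round(o['tcp_pos'][2],1),'xy',o['tcp_pos'][:2].round(1),'F',df.round(1))
        if abs(df[2])>lim: print('contact'); return False
    return True
E
python3 - <<'E'
from h import *
pick((440.5,-299),0,45,85,45,230)
goto([558.5,93.5,200],down(0)); wait(.2)
o,im=shot('w3'); print(o['tcp_pos'],o['ee_rot'],o['t'])
cv2.imwrite('pics/top3.png',get_image('top')[:,:,::-1]); cv2.imwrite('pics/scene3.png',get_image('scene')[:,:,::-1])
a=cv2.imread('pics/top3.png')[110:290,220:460]; b=cv2.imread('pics/w3.png'); s=cv2.imread('pics/scene3.png')[100:300,240:440]
cv2.imwrite('pics/m3.png',np.vstack([cv2.resize(b,(480,300)),np.hstack([cv2.resize(a,(240,180)),cv2.resize(s,(240,180))])]))
E
```

```text
picked t 8.4 width 50.6 50.5 tcp [ 439.6 -298.2  228.2] F [ 0.3  0.  -1.9]
[558.72683691  92.39231589 200.14546808] [ 1.79991729e+02 -1.47879373e-02 -1.01467133e-01] 10.1667
```

View pics/m3.png

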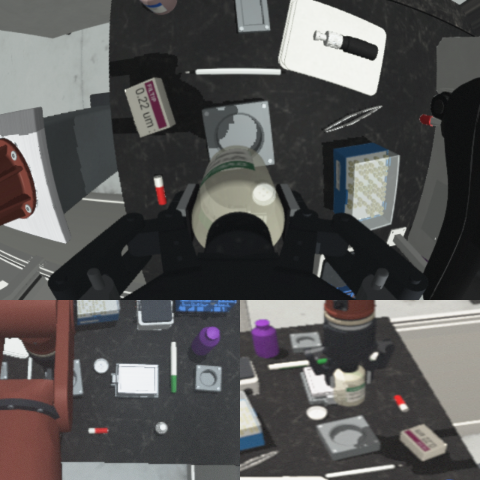

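The bottle is held upright above its block, so I'll lower it while watching the force.

Run:
```python
from h import *
xy=(558.5,93.5)
if lower(xy,[85,72,62,54,51.5]):
    grip(75); o=get_obs(); print('released',o['t'],o['wrist_force'].round(1))
    move_l([*xy,170],speed=250); o,im=shot('w4'); print(o['t'],o['tcp_pos'].round(1))
    print([(round(d['score'],2),np.round(d['extent']).tolist()) for d in spot_in('large_bottle','wrist')][:3])
```

```text
z 85.4 xy [558.8  93.5] F [-0.9 -0.3  1.6]
z 71.0 xy [557.6  93.5] F [1.3 0.1 0.8]
z 61.2 xy [557.8  93.5] F [ 0.4 -0.2  0.9]
z 53.4 xy [558.   93.5] F [-0.5  0.2  0.7]
z 52.8 xy [559.   93.5] F [-2.1 -0.5  6.9]
released 13.9667 [0.3 0.3 0.5]
14.5917 [557.8  93.5 169.2]
[(0.58, [316.0, 208.0, 70.0, 86.0])]
```

View pics/w4.png

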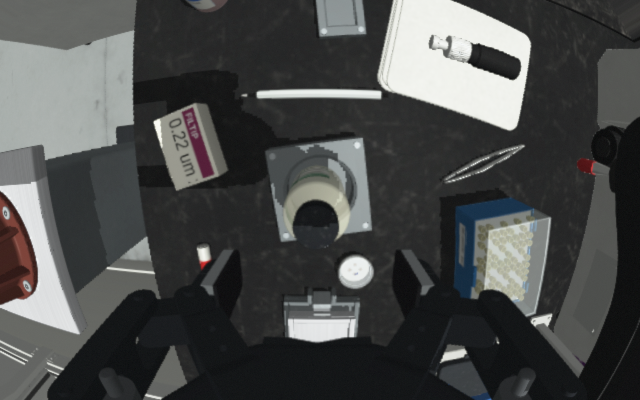

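The large bottle stands in its well: contact came at floor height and the cap is at (317,222). Next I'll take a close look at the objective.

Run:
```python
from h import *
import pickle
goto([444,-154,130],down(0)); wait(.2); o,im=shot('w5'); print(o['t'],o['tcp_pos'])
pickle.dump({'w5':o},open('o5.pkl','wb'))
for m in ('objective','objective_block'):
    for d in spot_in(m,'wrist')[:2]: print(m,d['score'],np.round(d['extent'],1), [onz('wrist',d['extent'][:2],z,o).round(1)[:2] for z in (45,20)])
cv2.imwrite('pics/w5z.png',cv2.resize(cv2.imread('pics/w5.png')[130:330,216:416],(600,600),interpolation=cv2.INTER_CUBIC))
```

```text
15.9583 [ 444.842576   -153.25988565  130.2772957 ]
objective 0.68 [310.2 204.   36.2  39. ] [array([ 439.9, -148.5]), array([ 439.4, -155.6])]
objective_block 0.84 [457.7 288.9  24.6  16.9] [array([ 576.5, -230.6]), array([ 590.9, -246.6])]
```

View pics/w5z.png

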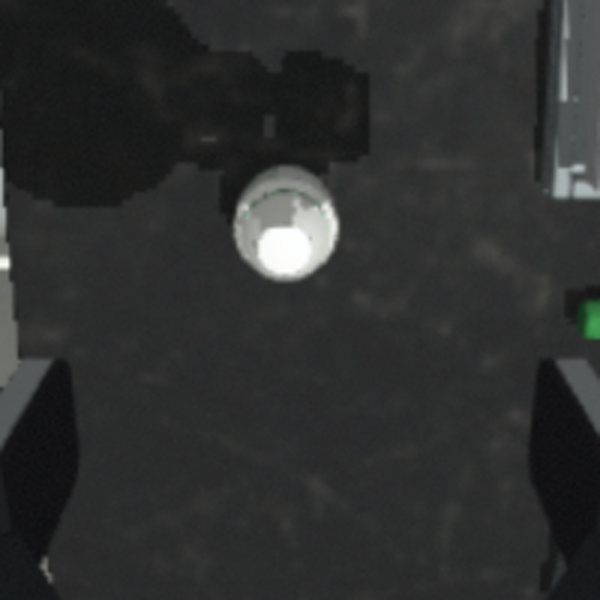

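Run:
```python
from h import *
pick((440,-156),0,14,50,50,150,pre=1)
o=get_obs(); goto([570,-277.5,120],down(0)); wait(.2)
o,im=shot('w6'); print(o['t'],o['tcp_pos'],o['grip_width'])
import pickle; pickle.dump({'w6':o},open('o6.pkl','wb'))
cv2.imwrite('pics/top6.png',get_image('top')[:,:,::-1]);cv2.imwrite('pics/scene6.png',get_image('scene')[:,:,::-1])
a=cv2.imread('pics/w6.png'); s=cv2.imread('pics/scene6.png')[70:220,220:420]
cv2.imwrite('pics/m6.png',np.hstack([cv2.resize(a[100:380,180:460],(560,560),interpolation=cv2.INTER_CUBIC),cv2.copyMakeBorder(cv2.resize(s,(240,180)),0,380,0,0,cv2.BORDER_CONSTANT)]))
```

```text
picked t 18.6 width 25.1 25.2 tcp [ 438.9 -155.4  148.7] F [-1.1 -0.2 -2.1]
19.6 [ 569.24847016 -276.28334875  120.37034866] 25.153564309579444
```

View pics/m6.png

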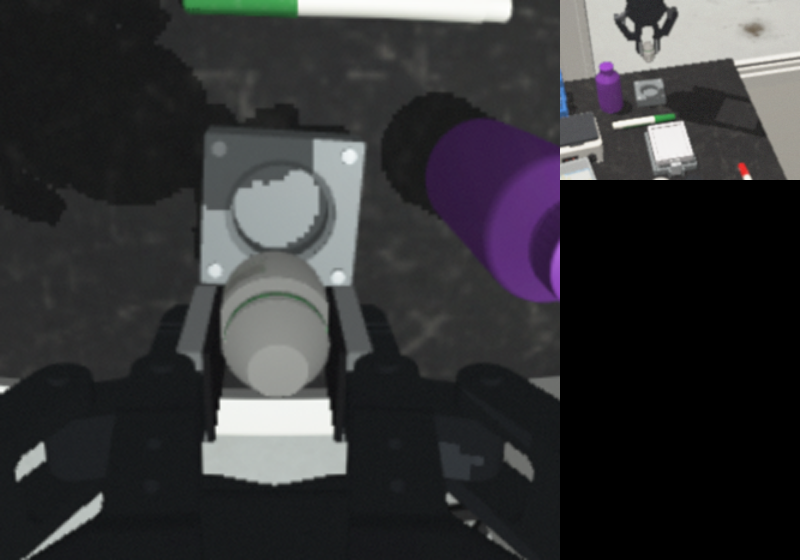

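The picture shows the objective block corners (crop (207,127), (366,141), (353,286), (201,284)), the well centre near crop (284,209) and the objective held upright with its top at crop (278,370).

Run:
```python
from h import *
import pickle; o=pickle.load(open('o6.pkl','rb'))['w6']
f=lambda x,y:(180+x/2,100+y/2)
C=np.array([onz('wrist',f(*p),20,o)[:2] for p in ((207,127),(366,141),(353,286),(201,284))]); print(C.round(1),C.mean(0))
print('well',onz('wrist',f(284,209),20,o).round(1),'bolts',np.mean([onz('wrist',f(*p),20,o)[:2] for p in ((219,148),(349,157),(338,277),(216,270))],0))
print('objtop',[onz('wrist',f(278,370),z,o).round(1) for z in (148,151)],o['tcp_pos'])
```

```text
[[ 542.7 -242.2]
 [ 606.5 -247.7]
 [ 603.5 -310.7]
 [ 538.1 -309.7]] [ 572.70025303 -277.56967714]
well [ 573.6 -276.2   20. ] bolts [ 572.18815413 -278.67659485]
objtop [array([ 570.2, -276. ,  148. ]), array([ 570.2, -274.2,  151. ])] [ 569.24847016 -276.28334875  120.37034866]
```

Run:
```python
from h import *
import pickle
xy=(572.5,-279)
if lower(xy,[45,33,25,21.5,20],speed=60,lim=5) or get_obs()['tcp_pos'][2]<23:
    grip(48); o=get_obs(); print('released',o['t'],o['wrist_force'].round(1))
    move_l([*xy,130],speed=250); o,im=shot('w7'); print(o['t'],o['tcp_pos'].round(1)); pickle.dump(o,open('o7.pkl','wb'))
    cv2.imwrite('pics/w7z.png',cv2.resize(cv2.imread('pics/w7.png')[100:300,200:480],(700,500),interpolation=cv2.INTER_CUBIC))
```

```text
z 45.7 xy [ 573.  -279.3] F [-0.  -0.4  0.3]
z 32.0 xy [ 571.7 -278.5] F [-0.5 -1.1  0.4]
z 24.2 xy [ 571.9 -278.6] F [ 0.9  0.6 -0.3]
z 21.9 xy [ 573.1 -279.3] F [ 0.1 -0.1  1.6]
z 21.8 xy [ 573.1 -279.5] F [-2.   0.8  8.6]
contact
released 22.6333 [ 0.1 -0.3  0.5]
23.225 [ 572.4 -278.9  130.1]
```

View pics/w7z.png

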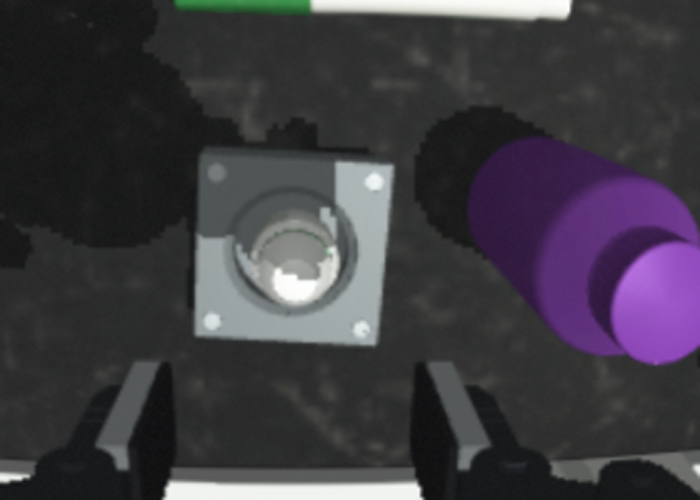

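The objective stands upright in its well. Next is the carton.

Run:
```python
from h import *
import pickle
grip(84)
pick((430.3,139),15,9,85,40,160)
goto([562.5,-94,140],down(0)); wait(.2)
o,im=shot('w8'); print(o['t'],o['tcp_pos'],o['ee_rot'],o['grip_width']); pickle.dump(o,open('o8.pkl','wb'))
cv2.imwrite('pics/w8z.png',cv2.resize(cv2.imread('pics/w8.png')[80:380,150:490],(680,600),interpolation=cv2.INTER_CUBIC))
```

```text
picked t 27.4 width 49.5 49.4 tcp [428.9 138.8 158.5] F [-0.8 -0.3 -0.5]
28.675 [562.22600578 -92.44688643 140.15176951] [-1.79985293e+02 -3.36464697e-03  1.23635370e-01] 49.244270302478
```

View pics/w8z.png

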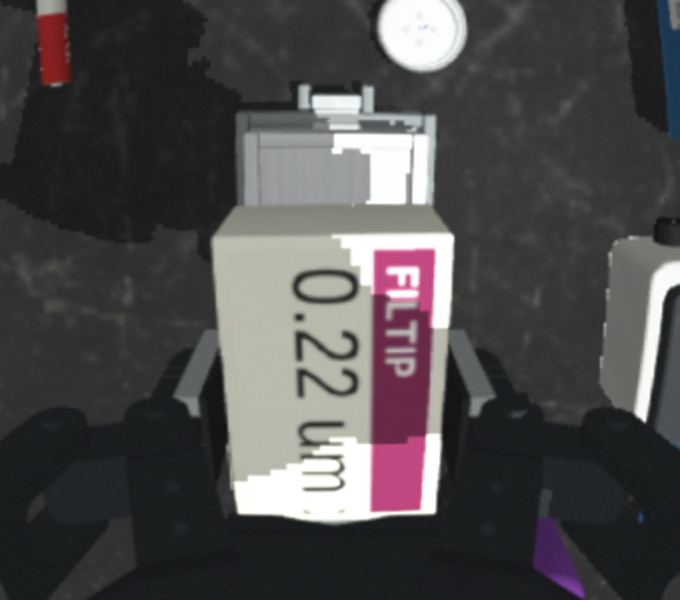

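The carton is held square. Its top-face edges are at crop rows 237 and 516, and the tray's +y lip is at crop row 131, columns 245–430, with the catch above at (337,103).

Run:
```python
from h import *
import pickle; o=pickle.load(open('o8.pkl','rb'))
f=lambda x,y:(150+x/2,80+y/2)
W=lambda p,z:onz('wrist',f(*p),z,o).round(1)[:2]
print('carton top corners',[W(p,163) for p in ((213,237),(454,235),(437,514),(237,516))])
print('carton bottom edge',[W(p,131) for p in ((236,207),(432,205))])
print('tray +y corners',[W(p,37) for p in ((245,131),(430,133))],'sides',[W(p,37) for p in ((240,205),(434,205))])
print('frame +y corners',[W(p,14) for p in ((237,113),(437,117))],'catch',[W(p,29) for p in ((312,96),(361,96))], 'catch low',W((337,128),14))
T=lambda x,y:(140+x/2.353,120+y/2.35)
print('top: frame', [onz('top',T(*p),37).round(0)[:2] for p in ((467,127),(559,129),(560,196),(464,196))])
```

```text
carton top corners [array([537.4, -54.8]), array([586.8, -54.3]), array([ 588.4, -126.8]), array([ 537.9, -127.5])]
carton bottom edge [array([537.3, -55.3]), array([587.2, -54.7])]
tray +y corners [array([526.7, -44. ]), array([600.9, -44.6])] sides [array([523.8, -74.5]), array([603.6, -74.3])]
frame +y corners [array([520., -38.]), array([607.5, -39.5])] catch [array([553.4, -30.5]), array([573.4, -30.4])] catch low [563.7 -45. ]
top: frame [array([599., -45.]), array([ 599., -144.]), array([ 526., -145.]), array([523., -42.])]
```

Run:
```python
from h import *
import pickle
xy=(563.7,-96.5)
move_l([*xy,90]); 
lower(xy,[60,48,44,42,41],speed=60,lim=3.5)
grip(80); o=get_obs(); print('released',o['t'],o['wrist_force'].round(1))
move_l([*xy,150],speed=250); o,im=shot('w9'); print(o['t'],o['tcp_pos'].round(1)); pickle.dump(o,open('o9.pkl','wb'))
cv2.imwrite('pics/w9z.png',cv2.resize(cv2.imread('pics/w9.png')[80:380,150:490],(680,600),interpolation=cv2.INTER_CUBIC))
```

```text
z 59.6 xy [563.5 -96.5] F [ 0.2  0.5 -0.1]
z 47.3 xy [563.1 -96.3] F [-0.6 -0.4 -1.1]
z 43.8 xy [563.5 -96.5] F [-0.1  0.5  0.1]
z 42.4 xy [564.2 -96.6] F [ 1.  -0.5  2.4]
z 41.3 xy [564.2 -96.6] F [0.3 0.4 2. ]
released 31.3667 [ 0.2 -0.4 -0.3]
31.95 [563.7 -96.5 150.3]
```

View pics/w9z.png

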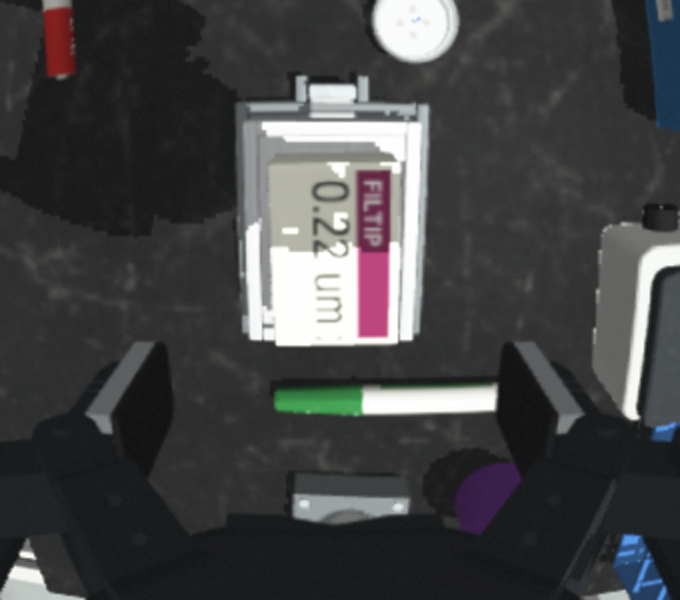

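The carton lies inside the tray lip. Now I'll push it down with the fingers shut.

Run:
```python
from h import *
xy=(563.7,-95)
grip(0); move_l([*xy,72],speed=200); f0=get_obs()['wrist_force'][2]
for z in [65,62,59,56,53,51,50,49,48,47,46]:
    move_l([*xy,z],speed=40); wait(.15); o=get_obs(); f=o['wrist_force'][2]-f0; print(z,round(o['tcp_pos'][2],2),round(f,1))
    if f>22: break
z0=o['tcp_pos'][2]
move_l([*xy,140],speed=200)
o,im=shot('w10'); print(o['t'],o['tcp_pos'].round(1))
cv2.imwrite('pics/scene10.png',get_image('scene')[:,:,::-1])
a=cv2.resize(cv2.imread('pics/w10.png')[80:300,200:440],(480,440),interpolation=cv2.INTER_CUBIC)
s=cv2.resize(cv2.imread('pics/scene10.png')[160:230,280:350],(320,320),interpolation=cv2.INTER_CUBIC)
cv2.imwrite('pics/m10.png',np.hstack([a,cv2.copyMakeBorder(s,0,120,0,0,cv2.BORDER_CONSTANT)]))
```

```text
65 65.56 -0.4
62 62.22 1.0
59 59.17 2.2
56 55.76 1.6
53 53.05 2.4
51 51.09 4.0
50 51.01 9.3
49 50.96 15.3
48 50.89 18.5
47 50.82 23.2
37.9667 [562.8 -94.7 138.6]
```

View pics/m10.png

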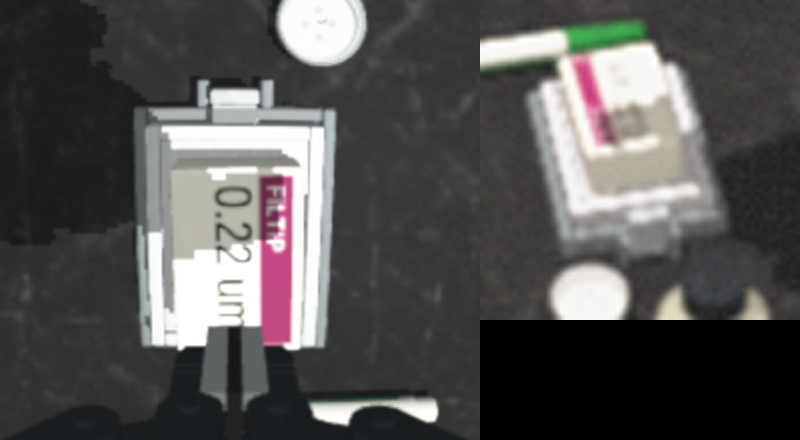

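The tray reached its stop at 51 mm (13 mm sunk), and after letting go it sits low, with the catch over it. The cell is next.

Run:
```python
from h import *
import pickle
pick((431,4.5),3,6.5,45,40,130,pre=1)
goto([579,288,110],down(3)); wait(.2)
o,im=shot('w11'); print(o['t'],o['tcp_pos'],o['ee_rot'],o['grip_width']); pickle.dump(o,open('o11.pkl','wb'))
cv2.imwrite('pics/w11z.png',cv2.resize(cv2.imread('pics/w11.png')[80:360,180:460],(600,600),interpolation=cv2.INTER_CUBIC))
```

```text
picked t 41.2 width 12.6 12.8 tcp [429.9   4.7 128.9] F [ 0.  -0.4 -0.9]
42.6 [579.2645934  286.55227418 110.48410846] [ 1.79993896e+02 -2.57865269e-02  2.89178692e+00] 13.083623961231751
```

View pics/w11z.png

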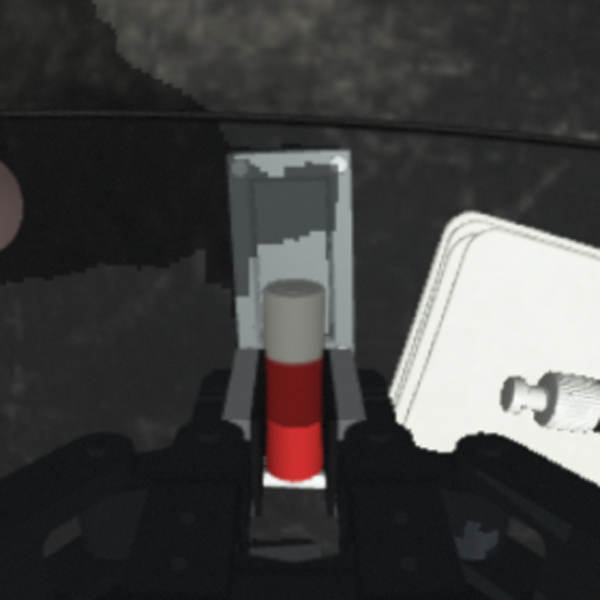

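The cell is held level, from (294,290) to (295,470). The block's far corners are at (230,155) and (351,151), and its sides at row 345 are at columns 240 and 353.

Run:
```python
from h import *
import pickle; o=pickle.load(open('o11.pkl','rb'))
f=lambda x,y:(180+x*280/600,80+y*280/600)
W=lambda p,z:onz('wrist',f(*p),z,o).round(1)[:2]
print('block',[W(p,11) for p in ((230,155),(351,151),(240,345),(353,345))],'recess far edge',[W(p,11) for p in ((252,178),(333,176))])
print('cell far bottom/top, near top',W((294,297),103.5),W((294,283),112),W((295,472),117), 'tcp',o['tcp_pos'].round(1))
```

```text
block [array([554. , 328.5]), array([598.4, 332.2]), array([559.9, 253.5]), array([604.8, 255.7])] recess far edge [array([562.4, 320.2]), array([592.4, 322.5])]
cell far bottom/top, near top [578.5 305.7] [578.2 311.8] [580.8 264.8] tcp [579.3 286.6 110.5]
```

Run:
```python
from h import *
import pickle
xy=(579.8,289)
move_l([*xy,60],attitude=down(4.7),speed=120)
lower(xy,[25,18,14.5,13],speed=50,lim=5)
grip(40); o=get_obs(); print('released',o['t'],o['wrist_force'].round(1))
move_l([*xy,150],speed=250); o,im=shot('w12'); print(o['t'],o['tcp_pos'].round(1))
goto([430,300,350],down(46)); wait(.3); 
cv2.imwrite('pics/scene12.png',get_image('scene')[:,:,::-1]); cv2.imwrite('pics/top12.png',get_image('top')[:,:,::-1])
for n in ('large_bottle','objective','carton','cell','small_bottle'):
    print(n,[(round(d['score'],2),np.round(d['extent']).tolist()) for d in spot_in(n,'scene')][:2])
a=cv2.resize(cv2.imread('pics/w12.png')[100:300,220:420],(400,400),interpolation=cv2.INTER_CUBIC)
s=cv2.resize(cv2.imread('pics/scene12.png')[90:390,230:430],(400,600),interpolation=cv2.INTER_CUBIC)
cv2.imwrite('pics/m12.png',np.hstack([cv2.copyMakeBorder(a,0,200,0,0,cv2.BORDER_CONSTANT),s])); print(get_obs()['t'])
```

```text
z 25.1 xy [580.  289.1] F [ 0.7  0.6 -1.5]
z 17.5 xy [579.4 288.8] F [-0.7 -1.  -1. ]
z 14.3 xy [579.7 288.9] F [-1.   0.6 -0.6]
z 14.0 xy [580.  289.1] F [-2.1 -1.5  4.7]
released 45.2333 [-0.6 -0.  -0.7]
45.9333 [578.9 288.6 148.8]
large_bottle [(0.71, [264.0, 144.0, 21.0, 44.0]), (0.58, [332.0, 240.0, 23.0, 50.0])]
objective []
carton [(0.57, [311.0, 185.0, 23.0, 34.0])]
cell [(0.55, [344.0, 333.0, 12.0, 21.0])]
small_bottle [(0.96, [412.0, 319.0, 26.0, 39.0])]
47.6167
```

View pics/m12.png

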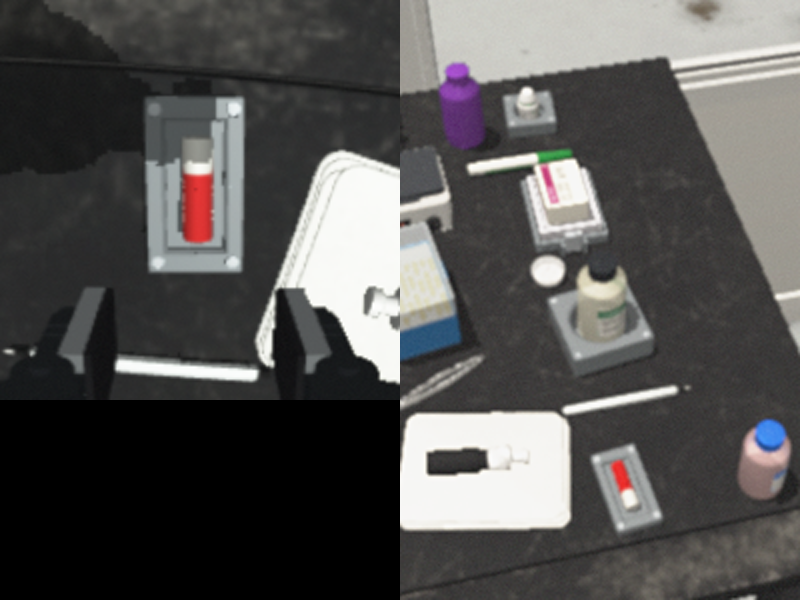

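```bash
python3 -c "
from station import *
print(sign_off())"
```

```text
the job is handed in; nothing more can be done
None
```

The job is done and handed in, at about 48 s on the robot's clock. I placed the large bottle, objective, carton and cell in that order, each in its own holder.

- **Seating:** For all four pieces, contact came within about 2 mm of the holder's floor height. The later pictures show the bottle and objective upright in their wells, the carton inside the tray lip and the cell inside its recess.
- **Lift:** Pushing the carton with the fingers shut, the tray met its stop at 51 mm, a sink of 13 mm, with 23 N on it. It was still down after I let go, judged by eye from the pictures; I did not probe the catch again.
- **Other things:** The smaller bottle's box in the scene picture has not moved, and the purple bottle was left alone. The gripper is empty and clear of everything.
- **Check that failed:** In the last scene picture the detector did not report the objective. The picture itself shows it standing in its block. No other check disagreed.

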